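Load a carrier into the sloping station down to its hidden stop

ROBOT

A 6-joint arm with a two-finger parallel gripper is mounted at the origin on the work surface. World frame = base frame: x ahead of the robot, y to its left, z up, the work surface at z = 0. Lengths are in m, angles in rad, forces in N, time in s.
With the tool pointing down it reaches from about 0.35 to 0.775 m from the base axis. Payload 5.5 kg.
Tool frame: the origin (TCP) lies at the very end of the fingers, on their centre line; the grasp point (between the pads) lies 19 mm behind it; z points along the fingers, y is the line along which they close (so a half turn about z gives the same grasp; the last joint's range is limited). The gripper opens to 85 mm and grips with 20 to 120 N. Pads are 22 mm wide; open, the fingers measure 114 mm over their backs; the gripper's body (76 mm by 85 mm) begins 54 mm behind the grasp point. The pads swing forward as they close: fully open they stand 13 mm farther back than shut.
Start: joints at [-1.298, 0.313, 0.046, 1.304, 0, 1.431], TCP at [0.231, -0.527, 0.231] pointing down, gripper open.
Joint ranges: [-2.76, 2.76], [-0.86, 1.69], [-1.03, 1.26], [-2.2, 2.34], [-1.47, 1.5], [-3.14, 3.14]. Speed limits (rad/s): [2.57, 2.57, 3.14, 3.14, 3.14, 3.14].

INTERFACE

Orientations are given as a unit quaternion [w, x, y, z].
In Python, from workcell import env, read_camera, get_calibration gives the robot as it stands.
- The arm moves only by the tool jog_arm, never from a script. Its argument "motion" is one flat list of numbers, 7 for each row, row after row: the shift along the tool's x, y, z as a fraction of full scale, then the turn, a rotation vector about the tool's x, y, z as a fraction of full scale, then the opening, from 0 (shut) to 1 (fully open). In form: [x, y, z, wx, wy, wz, grip, x, y, z, wx, wy, wz, grip, ...]. A call has 1 to 12 rows; each row is the pose to reach, as a shift and turn from the pose commanded when the call began, along the tool's axes at that moment; what a row does not reach only later rows make up. Full scale, the value 1, is 0.2 m for a shift and 90 degrees for a turn. A row lasts 1/8 s, in which the tool goes at most 62.5 mm and 10.7 degrees, less where a joint would pass 70% of its speed; a pose out of reach is approached as far as the arm can. A call with a number of a shift or a turn outside -1 to 1 is refused whole. A call with a gripper value outside its range is refused whole. The fingers move at their own pace and stop on an object; "newtons" is the grip in N (left out, the last holds). Time passes only in rows, so rows that repeat a pose let the fingers close. It gives the time, the measured TCP pose, the force, the opening and the grip force at its end, in the units of the state.
- env.get_state(): the state, without advancing time (a new reading comes with each control period).
- read_camera(name): name is "scene" or "side" or "wrist"; returns the picture (480x640x3 uint8, red, green, blue); there is no depth.
- get_calibration(name): a dict with "fx", "fy", "cx", "cy" (pixels), "world_from_camera" (4x4, takes a point from camera to world coordinates). Camera axes: x right, y down, z forward; pixel columns grow to the right and rows downward; lengths in m; the calibration is good to about 2 mm. The wrist camera is an equidistant fisheye: a pixel r from the principal point sees the ray r / f radians off the axis. A picture is of the moment at which its call begins: read the wrist's pose just before it. get_calibration takes no time and is no camera call; for the wrist camera it gives the pose at the moment of the call.
- env.hand_in(): hands the job in; it is judged then, once.
The state is a dict: "clock": time; "joint_pos": joint angles; "qvel": joint speeds; "tau": joint torques, N m; "tcp_pos": TCP position; "orientation": TCP orientation; "wrist_force": force on the tool from outside, world axes, zero at the start; "ft_torque": the same for the moment, N m; "finger_gap": finger opening in m; "grip_force": force on a finger pad.
Only numpy, scipy, OpenCV 4.12 (cv2) and the standard library are available. Lean on these libraries where they do the work, as an engineer would, in place of code of your own. Each camera call takes 0.05 s, during which the arm holds its last target. There are 200 camera calls.

TASK

Slide the grey dust shutter of the sloping station all the way open by its orange knob, then take the blue-gripped carrier out of the rack and push it down the slot until it is fully home against the stop hidden inside. The slot's spring drags on the carrier, so do not mistake that for the stop. Let go of the carrier, leave the shutter open, and leave the other two carriers, the bottle, the jar and the tape dispenser where they stand.

Things in the scene. Friction and masses are not known exactly. Their poses are not given: they have to be found in the camera images.
- slot: Slot in the station's aluminium block, 43 mm (y) x 12.5 mm (x); a funnel at the mouth, 57 x 26.5 mm, narrows over the first 7 mm. Origin: centre of the mouth, 120 mm above the bench. z points out along the slot's axis, leaning 29 deg from vertical; parts go in along -z. y is level, along the slot's long side, the way the shutter opens; x is across the thin side, up and away.
- shutter (a joint): Opening of the dust shutter in m: 0 closed, 0.065 fully open at its end stop. Slides along the slot's +y, needs about 2 to 3 N, stays where left. Grey plate 56 mm (y) x 36 x 4 mm, lying 2.5 to 6.5 mm above the mouth, centred on it at 0; clears it from 0.056 on. Starts at 0 to 0.02.
- shutter_knob (a point): Orange knob, a post 16 mm in diameter and 26 mm tall standing on the shutter plate along the slot's z. The point is on its axis, 19.5 mm above the mouth's plane; the knob spans 6.5 to 32.5 mm above it. Moves with the shutter; at opening 0 it is 12 mm to the +y side of the mouth's centre. Axes as the slot's.
- blue_mid (a point): The carrier to load: aluminium blade 40 mm wide (y), 10 mm thick (x), 140 mm long (z, up in the rack), the top 40 mm a blue plastic grip of the same section; 0.09 to 0.18 kg. Half a turn about z does not matter. The point is its centre, 70 mm above its foot; the lowest 10 mm taper to 34 x 6 mm. Fully home it sticks out 75 to 95 mm.
- blue_foot (a point): Centre of the underside of the blue carrier's foot; same axes.
- rack: White fixed rack, 158 mm (x) x 70 mm (y) x 60 mm high, origin at the centre of its underside. Three pockets at -46, 0 and 46 mm along its x, each 14 mm (x) x 46 mm (y), floor 10 mm above the bench, so a carrier's top is 150 mm up. One carrier in each, wide side along the rack's y; which colour is where varies.
- white_mid (a point): Centre of the white-gripped carrier, same shape; it stays in the rack.
- yellow_mid (a point): Centre of the yellow-gripped carrier, same shape; it stays in the rack.
- bottle_mid (a point): Clear bottle with green cap, 54 mm in diameter, 140 mm tall, standing loose; the point is its centre, 70 mm up.
- jar_mid (a point): Amber jar with white lid, 60 mm in diameter, 60 mm tall, loose; the point is its centre.
- tape_mid (a point): Black tape dispenser, 130 x 50 mm, 85 mm tall, loose; the point is 40 mm above the middle of its underside, x along its length.
- slot_spring (a point): Point on the slot's axis, 25 mm inside. A hidden spring plunger in the upper wall presses on the carrier from about here: pushing past takes a few N, up to about 8, and a carrier let go stays put; it does not slide down by itself. The rigid stop is hidden 45 to 65 mm below the mouth, different each time; only feel shows it (push 15 to 25 N to be sure). Axes as the slot's.
- station: Station carrying the slot. Origin on the bench under the centre of the slot's mouth; z up, -x its front, over which the slot's mouth leans. Grey base 170 x 130 mm; block 90 mm wide (y), 48 mm thick, upper face through the mouth, square to the slot. On that face, shutter rails 7 mm high at +-20 mm either side of the slot, from 45 mm on the -y side to 104 mm on the +y side. Fixed.
Things that resemble listed ones, but are neither listed nor needed, are in the scene too. What is shaped like the part that bears blue_mid but pink is not meant.

How it is judged:
By the outcome, as a careful person would: the job done as asked, in the order asked, and still so for the second after the job is handed in, with the robot touching nothing.
It also fails if it takes over 70 s, if anything falls off the work surface, if the arm or the gripper's body presses on something with over 40 N, if the wrist force passes 120 N, or if a joint passes its speed limit or range.

## Working session

There is one attempt and no reset: what is moved stays moved. The work goes in short steps, Python scripts to look and compute and a tool call to move; the robot and the scene stay as the last step left them, time stands still between calls to the robot, and variables do not carry over. Pictures are saved under pics/ and viewed, at most 10 in all, crops included, and the job is handed in when it is done.

Besides the shell and the picture viewer there is one more tool, called as name(argument=value, ...) on one line, values as JSON. jog_arm: Moves the arm, as the interface text tells. Shift numbers are shares of 0.2 m and turn numbers shares of 90 degrees, none past 1 either way. Its arguments: {"type":"object","properties":{"motion":{"type":"array","items":{"type":"number"}},"newtons":{"type":"number"}},"required":["motion"]}

```bash
mkdir -p pics; cat > h.py <<'E'
import numpy as np, cv2
from scipy.spatial.transform import Rotation as R
from workcell import env, read_camera, get_calibration
def save(n,im): cv2.imwrite(f'pics/{n}.png',im[...,::-1])
def ray(name,uv,cal=None):
    c=cal or get_calibration(name); T=np.array(c['world_from_camera'])
    x=(uv[0]-c['cx'])/c['fx']; y=(uv[1]-c['cy'])/c['fy']
    if name=='wrist':
        r=np.hypot(x,y); s=np.sin(r)/r if r>1e-9 else 1; d=np.array([x*s,y*s,np.cos(r)])
    else: d=np.array([x,y,1.])
    d=T[:3,:3]@d; return T[:3,3],d/np.linalg.norm(d)
def onz(name,uv,z,cal=None):
    o,d=ray(name,uv,cal); return o+d*(z-o[2])/d[2]
def tri(rs):
    A=0;b=0
    for o,d in rs:
        P=np.eye(3)-np.outer(d,d); A=A+P; b=b+P@o
    p=np.linalg.solve(A,b); return p,[np.linalg.norm(np.cross(p-o,d)) for o,d in rs]
def pix(name,p,cal=None):
    c=cal or get_calibration(name); T=np.array(c['world_from_camera']); q=T[:3,:3].T@(np.array(p)-T[:3,3])
    if name=='wrist':
        h=np.hypot(q[0],q[1]); a=np.arctan2(h,q[2]); u=q[:2]/max(h,1e-9)*a
    else: u=q[:2]/q[2]
    return np.array([u[0]*c['fx']+c['cx'],u[1]*c['fy']+c['cy']])
def Rt():
    q=env.get_state()['orientation']; return R.from_quat([q[1],q[2],q[3],q[0]]).as_matrix()
def motion(p,M):
    """tool-frame fractions from the present pose to world p, rotation M"""
    s=env.get_state(); A=Rt()
    return np.round(A.T@(np.array(p)-s['tcp_pos'])/0.2,4), np.round(R.from_matrix(A.T@M).as_rotvec()/(np.pi/2),4)
E
python3 - <<'E'
from h import *
for n in ['scene','side']:
    im=read_camera(n); save(n+'0',im); c=get_calibration(n); print(n,c['fx'],c['cx'],np.round(c['world_from_camera'],3).tolist())
s=env.get_state();print(s)
E
```

```text
scene 539.4523395779626 328.52615411896716 [[0.495, 0.714, -0.495, 1.128], [0.869, -0.399, 0.293, -0.332], [0.012, -0.575, -0.818, 0.927], [0.0, 0.0, 0.0, 1.0]]
side 515.8663337996906 322.8377498825468 [[0.963, -0.173, 0.207, 0.465], [-0.269, -0.663, 0.698, -0.64], [0.016, -0.728, -0.685, 0.697], [0.0, 0.0, 0.0, 1.0]]
{'clock': 0.1, 'joint_pos': array([-1.29760050e+00,  3.13926196e-01,  4.51000982e-02,  1.30360792e+00,
       -9.81622791e-06,  1.43117226e+00]), 'qvel': array([-6.45508017e-06, -3.65136568e-04,  2.28861117e-03, -4.60069578e-04,
        8.77491372e-04,  1.30090583e-03]), 'tau': array([ 2.47364129e-03, -4.81724131e+01,  2.99244887e+01,  1.27204732e-02,
       -1.02056022e-04,  2.05535109e-06]), 'tcp_pos': array([ 0.23053825, -0.526264  ,  0.23050061]), 'orientation': array([-8.16694756e-04,  9.78772663e-01,  2.04947318e-01, -5.95439941e-05]), 'wrist_force': array([-0.79766787, -1.54983575, -0.67339932]), 'ft_torque': array([-0.02051041, -0.00024177, -0.01332822]), 'grip_force': 0.0, 'finger_gap': 0.08543174573705534}
```

View pics/scene0.png

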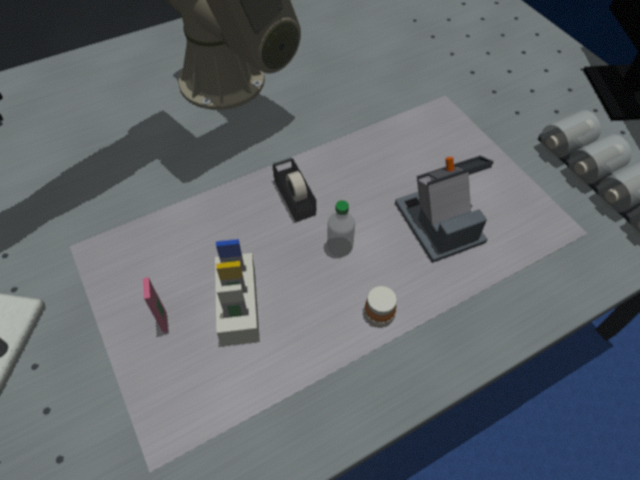

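View pics/side0.png

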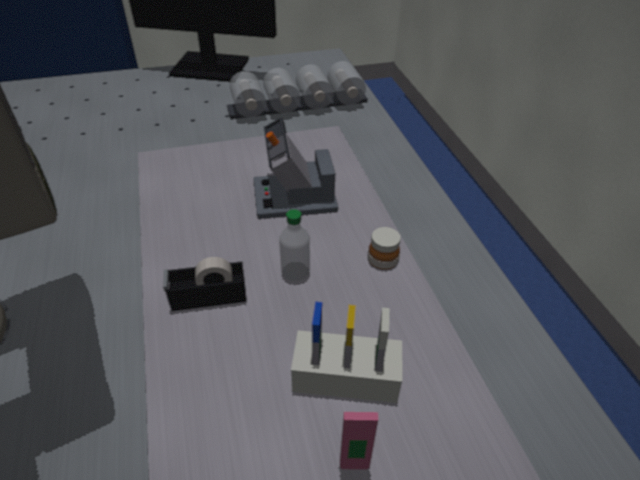

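```bash
python3 - <<'E'
from h import *
S=cv2.imread('pics/scene0.png'); D=cv2.imread('pics/side0.png')
c=lambda im,x,y,w=100,h=75: cv2.convertScaleAbs(cv2.resize(im[y:y+h,x:x+w],(400,300),interpolation=cv2.INTER_CUBIC),alpha=1.3)
cv2.imwrite('pics/comp.png',np.vstack([np.hstack([c(S,395,148,100,112)if 0 else c(S,400,148,120,90),c(S,190,230,120,90)]),np.hstack([c(D,235,115,120,90),c(D,285,295,120,90)])]))
def cen(im,lo,hi,box):
    h=cv2.cvtColor(im,cv2.COLOR_BGR2HSV); m=cv2.inRange(h,lo,hi); x0,y0,x1,y1=box; z=np.zeros_like(m); z[y0:y1,x0:x1]=m[y0:y1,x0:x1]
    n,l,st,ce=cv2.connectedComponentsWithStats(z); i=1+np.argmax(st[1:,4]); return ce[i],st[i]
for nm,lo,hi,b1,b2 in [('knob',(5,150,80),(15,255,255),(430,140,470,180),(255,120,290,155)),
  ('blue',(105,150,50),(125,255,255),(205,225,250,275),(305,295,330,350)),('yellow',(18,130,70),(30,255,255),(205,250,250,290),(340,300,360,350)),
  ('cap',(50,120,30),(80,255,255),(325,190,360,220),(280,200,310,230))]:
    a,sa=cen(S,lo,hi,b1); d,sd=cen(D,lo,hi,b2)
    p,e=tri([ray('scene',a),ray('side',d)]); print(nm,a.round(1),sa,d.round(1),sd,p.round(4),np.round(e,4))
E
```

```text
knob [449.7 163.8] [446 157   8  14  86] [271.6 136.2] [266 132  12  12  54] [0.6174 0.2466 0.1403] [0.0025 0.0025]
blue [227. 243.] [217 240  21   7  99] [316.8 321.1] [313 302   9  40 241] [ 0.5819 -0.2168  0.1388] [0.0034 0.0034]
yellow [229.2 269. ] [217 261  24  18 349] [350.7 317. ] [347 305   8  25 150] [ 0.6301 -0.2305  0.1416] [0.0026 0.0026]
cap [341.7 206. ] [336 201  12  11 102] [293.4 216.1] [286 210  16  14 163] [0.6038 0.0061 0.1348] [0.0003 0.0003]
```

View pics/comp.png

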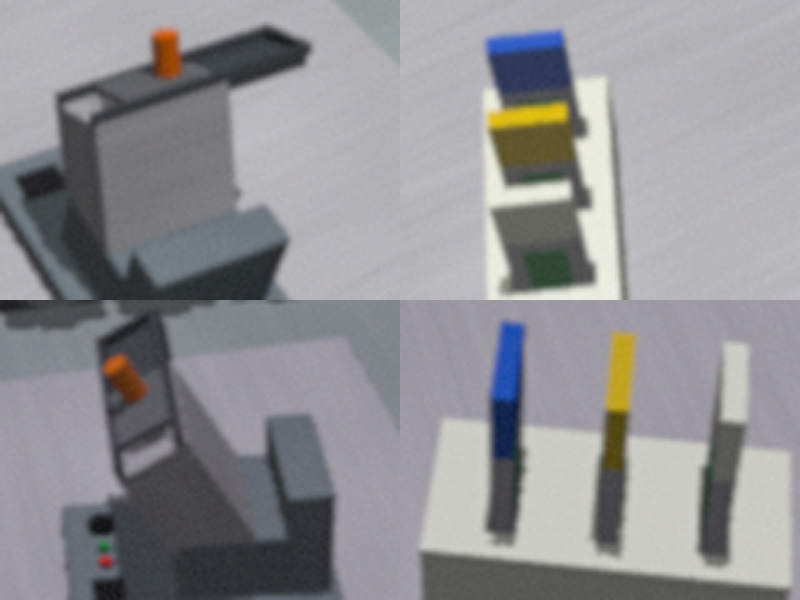

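```bash
python3 - <<'E'
from h import *
f=lambda u,v,x0,y0:(x0+u*.3,y0+v*.3)
an=lambda a,b:(np.round(a,4),np.round(b,4),'len',round(np.linalg.norm(b-a),4),'ang',round(np.degrees(np.arctan2(*(b-a)[1::-1])),2))
sc=lambda u,v:f(u,v,400,148); sd=lambda u,v:f(u,v-300,235,115)
print('rear rail scene',an(onz('scene',sc(92,120),.1377),onz('scene',sc(310,47),.1377)))
print('front rail scene',an(onz('scene',sc(57,97),.1145),onz('scene',sc(265,28),.1145)))
print('front rail side',an(onz('side',sd(117,476),.1145),onz('side',sd(98,345),.1145)))
print('rear rail side',an(onz('side',sd(181,443),.1377),onz('side',sd(163,318),.1377)))
r=lambda u,v:f(u-400,v,190,230); r2=lambda u,v:f(u-400,v-300,285,295)
# carrier top centres z=.15: back/front top edges
for n,c in [('blue',[(487,40),(562,33),(568,47),(491,53)]),('yellow',[(489,112),(565,104),(568,122),(493,129)]),('white',[(491,190),(568,181),(573,199),(495,207)])]:
    P=[onz('scene',r(*q),.15) for q in c]; m=np.mean(P,0); e=(P[1]-P[0]+P[2]-P[3]); print(n,'scene',m.round(4),np.degrees(np.arctan2(e[1],e[0])).round(1))
for n,c in [('blue',[(501,323),(524,325),(517,402),(493,399)]),('yellow',[(613,333),(635,335),(629,412),(605,408)]),('white',[(724,342),(748,345),(745,424),(719,420)])]:
    P=[onz('side',r2(*q),.15) for q in c]; m=np.mean(P,0); e=(P[0]-P[3]+P[1]-P[2]);print(n,'side',m.round(4),np.degrees(np.arctan2(e[1],e[0])).round(1))
A=[onz('side',r2(*q),.06) for q in [(422,552),(785,585),(445,419),(795,452)]];print('rack',np.round(A,4).tolist())
M=np.array([[0,np.cos(.506),np.sin(.506)],[1,0,0],[0,np.sin(.506),-np.cos(.506)]])
print(motion([.55,.2,.32],M))
E
```

```text
rear rail scene (array([0.6396, 0.1768, 0.1377]), array([0.6563, 0.3242, 0.1377]), 'len', np.float64(0.1484), 'ang', np.float64(83.51))
front rail scene (array([0.6002, 0.1839, 0.1145]), array([0.6165, 0.3293, 0.1145]), 'len', np.float64(0.1463), 'ang', np.float64(83.63))
front rail side (array([0.5982, 0.1806, 0.1145]), array([0.615 , 0.3258, 0.1145]), 'len', np.float64(0.1461), 'ang', np.float64(83.41))
rear rail side (array([0.6348, 0.1708, 0.1377]), array([0.6549, 0.3093, 0.1377]), 'len', np.float64(0.1399), 'ang', np.float64(81.74))
blue scene [ 0.5878 -0.2141  0.15  ] 66.8
yellow scene [ 0.6298 -0.2314  0.15  ] 67.5
white scene [ 0.6719 -0.2482  0.15  ] 68.0
blue side [ 0.5854 -0.2168  0.15  ] 70.4
yellow side [ 0.6276 -0.2331  0.15  ] 67.9
white side [ 0.67 -0.25  0.15] 67.0
rack [[0.5423, -0.2374, 0.06], [0.6864, -0.2927, 0.06], [0.5683, -0.1719, 0.06], [0.7163, -0.2303, 0.06]]
(array([ 2.9201, -2.6862, -0.4425]), array([-0.2858,  0.1856, -0.7209]))
```

```bash
cat >> h.py <<'E'
def Mst(yaw,tilt=29):
    a=np.radians(yaw);t=np.radians(tilt)
    ex=np.array([np.cos(a),np.sin(a),0]);ey=np.array([-np.sin(a),np.cos(a),0]);up=np.array([0,0,1.])
    return np.stack([ey,np.cos(t)*ex+np.sin(t)*up,np.sin(t)*ex-np.cos(t)*up],1)
E
python3 - <<'E'
from h import *
M=Mst(-6.5); print(motion([.4,-.3,.3],M)); p=np.array([.334,-.263,.31])
K=np.array([.6174,.2466,.1403]); print('K rel in new tool frame /0.2', M.T@(K-M[:,2]*.12-p)/.2)
E
```

```text
(array([ 1.2301, -0.6969, -0.3461]), array([-0.293 ,  0.1675, -0.6504]))
K rel in new tool frame /0.2 [2.69203004 0.56773166 0.68483472]
```

jog_arm(motion=[0.3,-0.3,-0.4,0,0,0,1,0.6,-0.6,-0.4,0,0,0,1,0.9,-0.9,-0.4,0,0,0,1,1,-1,-0.4,0,0,0,1,1,-1,-0.4,0,0,0,1])

```text
clock: 0.72
tcp_pos: [0.3339, -0.2611, 0.3114]
orientation: [-0.0, 0.979, 0.205, 0.0]
wrist_force: [0.2, -0.3, 0.1]
finger_gap: 0.0857
grip_force: 0.0
```

jog_arm(motion=[0.3,-0.3,0,0,0,0,1,1,-1,0,-0.293,0.1675,-0.65,1,1,-1,0,-0.293,0.1675,-0.65,1,1,-1,0,-0.293,0.1675,-0.65,1,1,-1,0,-0.293,0.1675,-0.65,1,1,-1,0,-0.293,0.1675,-0.65,1,1,-1,0,-0.293,0.1675,-0.65,1,1,-1,0,-0.293,0.1675,-0.65,1,1,-1,0,-0.293,0.1675,-0.65,1,1,-1,0,-0.293,0.1675,-0.65,1])

```text
clock: 1.98
tcp_pos: [0.4372, -0.0002, 0.3116]
orientation: [0.187, 0.723, 0.644, 0.166]
wrist_force: [-0.4, 0.4, 0.2]
finger_gap: 0.0854
grip_force: 0.0
```

```bash
python3 - <<'E'
from h import *
M=Mst(-6.5)
K=np.array([.6174,.2466,.1403]); print(motion(K-M[:,2]*.12,M))
c=get_calibration('wrist');T=np.array(c['world_from_camera']);A=Rt();s=env.get_state()
print(c['fx'],c['cx'],c['cy'],A.T@(T[:3,3]-s['tcp_pos']),(A.T@T[:3,:3]).round(3))
E
```

```text
(array([1.3294, 0.2436, 0.5126]), array([-0.    ,  0.0013, -0.0011]))
371.64829954431775 322.38442264132357 243.8327241083053 [ 0.07062547  0.00015343 -0.14332065] [[-0.001 -0.961 -0.276]
 [ 1.    -0.001  0.   ]
 [-0.    -0.276  0.961]]
```

jog_arm(motion=[0.3,0.08,0.1,0,0,0,1,0.6,0.16,0.2,0,0,0,1,0.9,0.24,0.3,0,0,0,1,1,0.24,0.4,0,0,0,0.5,1,0.24,0.4,0,0,0,0.5,1,0.24,0.4,0,0,0,0.5])

```text
clock: 2.72
tcp_pos: [0.5397, 0.1895, 0.2639]
orientation: [0.187, 0.723, 0.645, 0.166]
wrist_force: [-0.6, -0.1, 0.0]
finger_gap: 0.0427
grip_force: 0.0
```

```bash
python3 - <<'E'
from h import *
import pickle
s=env.get_state();c=get_calibration('wrist'); im=read_camera('wrist'); save('w1',im); pickle.dump(c,open('w1.pkl','wb')); print(s['tcp_pos'],s['finger_gap'])
K=np.array([.6174,.2466,.1403]);print(pix('wrist',K,c))
E
```

```text
[0.53971977 0.18946858 0.26389645] 0.042660693271930214
[324.73233279 146.20062171]
```

View pics/w1.png

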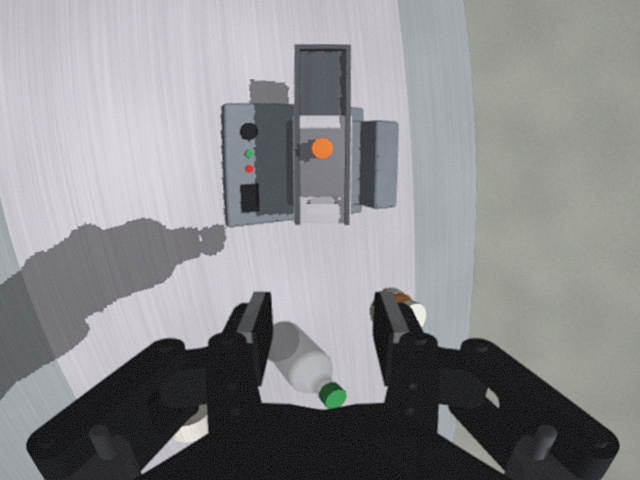

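```bash
cat > loc.py <<'E'
from h import *
import pickle
from scipy.optimize import least_squares
im=cv2.imread('pics/w1.png');c=pickle.load(open('w1.pkl','rb'))
m=cv2.inRange(cv2.cvtColor(im,cv2.COLOR_BGR2HSV),(5,150,80),(18,255,255));n,l,st,ce=cv2.connectedComponentsWithStats(m)
i=1+np.argmax(st[1:,4]);k=ce[i];print('knob',k,st[i])
g=cv2.cvtColor(im,cv2.COLOR_BGR2GRAY).astype(int)
for r in (60,90,135,185,200): print(r,g[r,286:360].tolist())
print('col297',g[36:54,297].tolist(),g[214:234,297].tolist()); print('col347',g[36:54,347].tolist(),g[214:234,347].tolist())
E
python3 loc.py
```

```text
knob [321.72289157 147.87951807] [312 138  21  21 332]
60 [202, 205, 200, 202, 200, 201, 207, 195, 141, 99, 92, 94, 97, 85, 83, 92, 94, 92, 93, 91, 86, 92, 86, 90, 92, 89, 87, 90, 92, 95, 90, 93, 92, 91, 93, 90, 95, 93, 95, 96, 92, 91, 92, 93, 91, 92, 93, 89, 92, 90, 94, 91, 92, 76, 60, 65, 63, 62, 58, 63, 83, 94, 98, 99, 134, 173, 193, 194, 199, 196, 199, 198, 195, 194]
90 [112, 121, 162, 195, 204, 205, 199, 180, 137, 99, 89, 96, 85, 84, 88, 94, 92, 91, 88, 90, 90, 85, 84, 92, 89, 91, 93, 96, 91, 93, 92, 95, 92, 96, 94, 93, 90, 91, 96, 95, 91, 90, 88, 93, 91, 91, 94, 91, 91, 92, 96, 98, 94, 95, 88, 65, 54, 62, 61, 63, 92, 98, 97, 104, 135, 180, 201, 200, 193, 193, 196, 195, 197, 197]
135 [66, 55, 61, 66, 63, 62, 84, 102, 105, 96, 90, 94, 87, 92, 122, 131, 128, 129, 132, 128, 127, 128, 128, 128, 127, 129, 128, 129, 129, 131, 129, 132, 133, 132, 130, 130, 128, 130, 132, 128, 127, 134, 132, 133, 131, 136, 134, 131, 131, 131, 133, 134, 136, 136, 133, 136, 134, 132, 120, 94, 87, 93, 95, 110, 148, 169, 155, 134, 134, 131, 133, 128, 134, 122]
185 [71, 66, 62, 60, 65, 54, 74, 90, 102, 95, 9
[... 329 characters left out ...]
, 65, 60, 69, 87, 102, 98, 87, 93, 94, 117, 157, 185, 187, 188, 189, 188, 176, 149, 132, 131, 142, 155, 163, 160, 161, 162, 158, 160, 162, 160, 162, 163, 162, 162, 160, 167, 157, 159, 163, 166, 161, 165, 167, 164, 137, 126, 121, 125, 128, 132, 129, 123, 124, 117, 91, 82, 92, 88, 100, 133, 158, 148, 134, 137, 133, 133, 135, 133, 111, 77]
col297 [201, 201, 199, 201, 201, 202, 203, 187, 144, 101, 90, 90, 94, 92, 93, 92, 90, 90] [88, 86, 89, 91, 87, 90, 92, 86, 86, 84, 124, 175, 201, 203, 200, 199, 199, 197, 196, 200]
col347 [192, 191, 191, 194, 196, 199, 197, 191, 155, 102, 93, 96, 98, 94, 94, 95, 99, 98] [88, 89, 90, 88, 93, 91, 94, 87, 87, 88, 108, 169, 198, 200, 198, 197, 197, 199, 195, 198]
```

```bash
cat > loc2.py <<'E'
from h import *
import pickle
from scipy.optimize import least_squares
c=pickle.load(open('w1.pkl','rb'))
def S(p): return np.array([p[0],p[1],.12]),Mst(p[2])
def slot(uv,h,O,M):
    o,d=ray('wrist',uv,c); n=-M[:,2]; q=o+d*((h-(o-O)@n)/(d@n)); return M[:,1]@(q-O),M[:,0]@(q-O)
L=[(294,60),(294,90),(292.7,185),(292.7,200)];Rr=[(350.3,60),(350,90),(349.2,185),(348.8,200)]
def f(p):
    O,M=S(p); a=[slot(x,.007,O,M) for x in L];b=[slot(x,.007,O,M) for x in Rr]
    r=[(u[0]+v[0])/2 for u,v in zip(a,b)]
    r+=[slot((297,44.2),.007,O,M)[1]-.104,slot((347,44.2),.007,O,M)[1]-.104,slot((297,224.2),.007,O,M)[1]+.045,slot((347,224.2),.007,O,M)[1]+.045]
    r+=[slot((321.7,147.9),.0325,O,M)[0]]
    return np.array(r)
p=least_squares(f,[.6255,.2225,-6.5],x_scale=[.01,.01,1]).x;O,M=S(p)
print(p,(f(p)*1e3).round(1)); print('halfwidth',slot(L[0],.007,O,M),slot(Rr[0],.007,O,M))
k=slot((321.7,147.9),.0325,O,M);print('knob',k)
K=O+k[1]*M[:,0]-.0195*M[:,2]; print('K',K, 'resid scene/side', pix('scene',K),pix('side',K))
P=O+k[1]*M[:,0]-.011*M[:,2]
print('to hover',motion(P-.05*M[:,2],M),'down',motion(P,M))
E
python3 loc2.py
```

```text
[ 0.62327465  0.22616276 -7.08552787] [-0.   0.  -0.1 -0.2 -0.3 -0.  -0.   0.3  0.3]
halfwidth (np.float64(-0.022451493295041567), np.float64(0.0901515975933945)) (np.float64(0.022358186303268697), np.float64(0.09052408671812677))
knob (np.float64(0.00026661410359910453), np.float64(0.01842894032351663))
K [0.61616628 0.24561709 0.13705508] resid scene/side [448.94240312 163.43805349] [271.89879808 138.94347213]
to hover (array([ 0.3261, -0.0059,  0.5181]), array([ 0.0004, -0.0018,  0.0053])) down (array([ 0.3254, -0.0061,  0.7681]), array([ 0.0004, -0.0018,  0.0053]))
```

jog_arm(motion=[0.3255,-0.006,0.3,0,0,0.005,0.42,0.3255,-0.006,0.52,0,0,0.005,0.42,0.3255,-0.006,0.65,0,0,0.005,0.42,0.3255,-0.006,0.72,0,0,0.005,0.42,0.3255,-0.006,0.768,0,0,0.005,0.42,0.3255,-0.006,0.768,0,0,0.005,0.42,0.3255,-0.006,0.768,0,0,0.005,0.1,0.3255,-0.006,0.768,0,0,0.005,0.1,0.3255,-0.006,0.768,0,0,0.005,0.1,0.3255,-0.006,0.768,0,0,0.005,0.1], newtons=40)

```text
clock: 4.03
tcp_pos: [0.62, 0.2459, 0.1308]
orientation: [0.187, 0.725, 0.642, 0.168]
wrist_force: [-6.2, -1.8, 6.2]
finger_gap: 0.0146
grip_force: 39.2
```

jog_arm(motion=[0.05,0,0,0,0,0,0.1,0.1,0,0,0,0,0,0.1,0.15,0,0,0,0,0,0.1,0.2,0,0,0,0,0,0.1,0.25,0,0,0,0,0,0.1,0.275,0,0,0,0,0,0.1,0.285,0,0,0,0,0,0.1,0.285,0,0,0,0,0,0.1])

```text
clock: 5.03
tcp_pos: [0.6267, 0.303, 0.1308]
orientation: [0.187, 0.724, 0.642, 0.168]
wrist_force: [-6.3, 0.0, 6.3]
finger_gap: 0.0143
grip_force: 39.2
```

jog_arm(motion=[0.005,0,0,0,0,0,0.1,0.01,0,0,0,0,0,0.1,0.015,0,0,0,0,0,0.1,0.015,0,0,0,0,0,0.1])

```text
clock: 5.52
tcp_pos: [0.6268, 0.304, 0.1308]
orientation: [0.188, 0.725, 0.641, 0.166]
wrist_force: [-8.2, -5.9, 8.9]
finger_gap: 0.0142
grip_force: 39.4
```

jog_arm(motion=[0,0,0,0,0,0,0.45,0,0,0,0,0,0,0.45,0,0,0,0,0,0,0.45,0,0,-0.15,0,0,0,0.45,0,0,-0.4,0,0,0,0.45,0,0,-0.65,0,0,0,0.45,-0.3,0,-0.75,0,0,0,0.45,-0.6,0,-0.75,0,0,0,0.45,-0.6,0,-0.75,0,0,0,0.45])

```text
clock: 6.65
tcp_pos: [0.5396, 0.1914, 0.2607]
orientation: [0.188, 0.726, 0.64, 0.167]
wrist_force: [-0.0, -0.0, 0.5]
finger_gap: 0.0389
grip_force: 0.0
```

```bash
python3 - <<'E'
from h import *
import pickle
s=env.get_state();c=get_calibration('wrist'); im=read_camera('wrist'); pickle.dump(c,open('w2.pkl','wb')); print(s['tcp_pos'],s['wrist_force'])
O=np.array([.6233,.2262,.12]);M=Mst(-7.09)
u=pix('wrist',O,c).astype(int);print(u)
m=cv2.inRange(cv2.cvtColor(im,cv2.COLOR_RGB2HSV),(5,150,80),(18,255,255));n,l,st,ce=cv2.connectedComponentsWithStats(m);k=ce[1+np.argmax(st[1:,4])]
o,d=ray('wrist',k,c);nn=-M[:,2];q=o+d*((.0325-(o-O)@nn)/(d@nn));print('knob y',M[:,0]@(q-O),M[:,1]@(q-O))
cr=im[max(0,u[1]-120):u[1]+60,max(0,u[0]-90):u[0]+90]; save('w2',cv2.resize(cr,None,fx=3,fy=3,interpolation=cv2.INTER_CUBIC)); print(max(0,u[1]-120),max(0,u[0]-90))
E
```

```text
[0.53958779 0.19137215 0.26072877] [-0.00848894 -0.00443915  0.50721563]
[322 171]
knob y 0.07537354384374971 -0.00011150786191902285
51 232
```

View pics/w2.png

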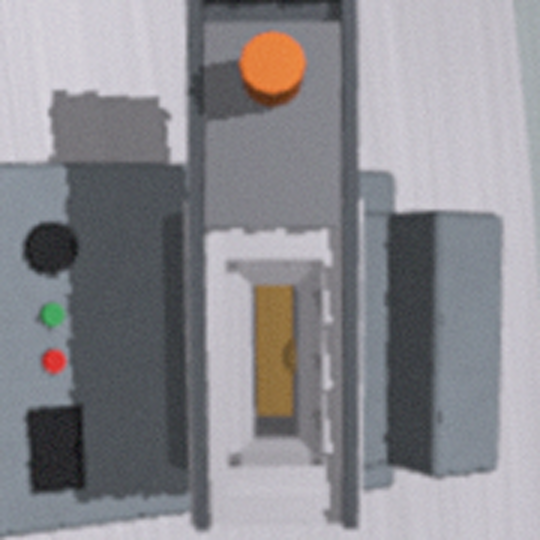

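jog_arm(motion=[0.2,0,0.3,0,0,0,0,0.4,0,0.5,0,0,0,0,0.4,0,0.7,0,0,0,0,0.4,0,0.73,0,0,0,0,0.45,0,0.73,0,0,0,0,0.48,0,0.73,0,0,0,0,0.5,0,0.73,0,0,0,0,0.51,0,0.73,0,0,0,0,0.51,0,0.73,0,0,0,0])

```text
clock: 7.82
tcp_pos: [0.6234, 0.2842, 0.1352]
orientation: [0.19, 0.726, 0.64, 0.166]
wrist_force: [-3.4, -11.7, 6.3]
finger_gap: -0.0003
grip_force: 6.1
```

jog_arm(motion=[0.01,0,0,0,0,0,0,0.015,0,0,0,0,0,0,0.02,0,0,0,0,0,0,0.02,0,0,0,0,0,0])

```text
clock: 8.32
tcp_pos: [0.6234, 0.2845, 0.1351]
orientation: [0.192, 0.727, 0.639, 0.163]
wrist_force: [-7.1, -22.5, 11.5]
finger_gap: 0.0002
grip_force: 11.4
```

jog_arm(motion=[-0.05,0,0,0,0,0,0,-0.2,0,-0.3,0,0,0,0.3,-0.5,0,-0.6,0,0,0,0.3,-0.8,0,-0.8,0,0,0,0.3,-1,0,-0.9,0,0,0,0.3,-1,0,-0.9,0,0,0,0.3,-1,0,-0.9,0,0,0,0.3])

```text
clock: 9.2
tcp_pos: [0.5132, 0.1028, 0.2919]
orientation: [0.188, 0.725, 0.641, 0.169]
wrist_force: [0.7, 0.7, -0.0]
finger_gap: 0.0257
grip_force: 0.0
```

```bash
python3 - <<'E'
from h import *
print(env.get_state()['tcp_pos'],motion([.5866,-.2155,.26],Mst(-21.8,0)))
E
```

```text
[0.51315195 0.1028066  0.29192152] (array([-1.5355,  0.4123,  0.407 ]), array([ 0.3229, -0.0444,  0.1601]))
```

jog_arm(motion=[-0.3,0.1,0.06,0,0,0,0.3,-1,0.41,0.25,0.323,-0.044,0.16,0.3,-1,0.41,0.25,0.323,-0.044,0.16,0.3,-1,0.41,0.25,0.323,-0.044,0.16,0.3,-1,0.41,0.25,0.323,-0.044,0.16,0.3,-1,0.41,0.25,0.323,-0.044,0.16,0.3,-1,0.41,0.25,0.323,-0.044,0.16,0.3])

```text
clock: 10.07
tcp_pos: [0.5833, -0.1051, 0.2867]
orientation: [0.0, 0.827, 0.562, -0.001]
wrist_force: [0.1, -0.4, 0.1]
finger_gap: 0.0259
grip_force: 0.0
```

```bash
python3 - <<'E'
from h import *
import pickle
s=env.get_state();c=get_calibration('wrist'); im=read_camera('wrist'); pickle.dump(c,open('w3.pkl','wb')); save('w3full',im)
print(s['tcp_pos'])
u=pix('wrist',[.5866,-.2155,.15],c).astype(int);print(u)
y0,x0=max(0,u[1]-60),max(0,u[0]-80); print(x0,y0)
save('w3',cv2.resize(im[y0:y0+140,x0:x0+186],None,fx=4.3,fy=4.3,interpolation=cv2.INTER_CUBIC)[:600,:800])
E
```

```text
[ 0.58325338 -0.10512419  0.28670989]
[372 343]
292 283
```

View pics/w3.png

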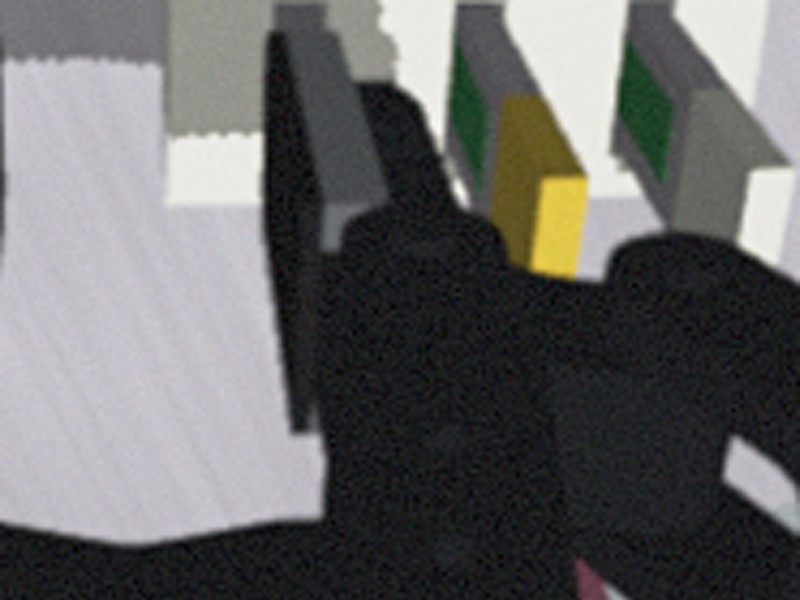

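jog_arm(motion=[-0.3,0,0,0,0,0,0.3,-0.6,0,0,0,0,0,0.3,-0.85,0.1,0,0,0,0,0.3,-0.85,0.1,0,0,0,0,0.3,-0.85,0.1,0,0,0,0,0.3])

```text
clock: 10.75
tcp_pos: [0.5391, -0.271, 0.2878]
orientation: [0.0, 0.827, 0.562, -0.001]
wrist_force: [-0.4, 0.2, 0.1]
finger_gap: 0.0253
grip_force: 0.0
```

```bash
python3 - <<'E'
from h import *
import pickle
s=env.get_state();c=get_calibration('wrist'); im=read_camera('wrist'); pickle.dump(c,open('w4.pkl','wb')); save('w4full',im)
print(s['tcp_pos'])
u=pix('wrist',[.5866,-.2155,.15],c).astype(int);print(u)
y0,x0=max(0,u[1]-60),max(0,u[0]-60); print(x0,y0)
save('w4',cv2.resize(im[y0:y0+120,x0:x0+160],None,fx=5,fy=5,interpolation=cv2.INTER_CUBIC)[:600,:800])
E
```

```text
[ 0.53908058 -0.27096385  0.28779425]
[354 141]
294 81
```

View pics/w4.png

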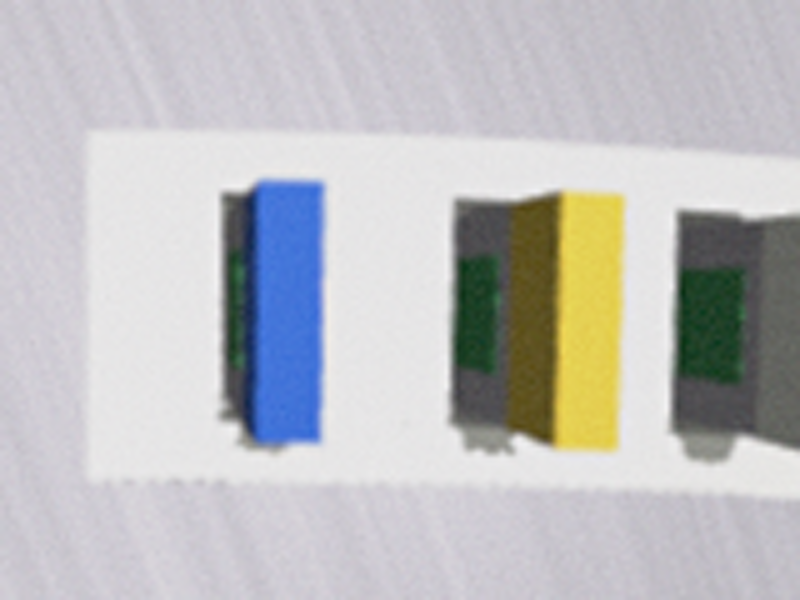

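```bash
python3 - <<'E'
from h import *
import pickle
c=pickle.load(open('w4.pkl','rb'))
P=np.array([onz('wrist',(294+u/5,81+v/5),.15,c) for u,v in [(256,181),(325,181),(321,441),(253,441)]])
m=P.mean(0);e=P[0]-P[3]+P[1]-P[2];f=P[1]-P[0]+P[2]-P[3]
yaw=np.degrees(np.arctan2(e[1],e[0]))-90;print(m.round(4),yaw,np.linalg.norm(e)/2,np.linalg.norm(f)/2)
Q=np.array([onz('wrist',(294+u/5,81+v/5),.15,c) for u,v in [(560,193),(624,194),(617,450),(555,449)]]).mean(0);d=Q-m;print('rack yaw by yellow',np.degrees(np.arctan2(d[1],d[0])),np.linalg.norm(d))
p=m.copy();p[2]=.111; M=Mst(yaw,0)
print(motion(p,M))
E
```

```text
[ 0.5843 -0.2157  0.15  ] -21.98696554686012 0.039463560009939926 0.01030943272764616
rack yaw by yellow -22.042121673893845 0.04618003729180496
(array([0.3396, 0.1087, 0.882 ]), array([-0.0006,  0.0014,  0.0041]))
```

jog_arm(motion=[0.34,0.109,0.2,0,0,0.004,0.4,0.34,0.109,0.45,0,0,0.004,0.4,0.34,0.109,0.65,0,0,0.004,0.4,0.34,0.109,0.8,0,0,0.004,0.4,0.34,0.109,0.882,0,0,0.004,0.4,0.34,0.109,0.882,0,0,0.004,0.4,0.34,0.109,0.882,0,0,0.004,0,0.34,0.109,0.882,0,0,0.004,0,0.34,0.109,0.882,0,0,0.004,0,0.34,0.109,0.882,0,0,0.004,0], newtons=60)

```text
clock: 12.05
tcp_pos: [0.5853, -0.2177, 0.1111]
orientation: [0.0, 0.829, 0.559, -0.001]
wrist_force: [-0.3, 1.3, 5.7]
finger_gap: 0.0093
grip_force: 59.3
```

jog_arm(motion=[0,0,-0.1,0,0,0,0,0,0,-0.25,0,0,0,0,0,0,-0.45,0,0,0,0,0,0,-0.7,0,0,0,0,0,0,-0.95,0,0,0,0,0,0,-1,0,0,0,0,0,0,-1,0,0,0,0])

```text
clock: 12.92
tcp_pos: [0.5854, -0.2174, 0.3092]
orientation: [-0.0, 0.829, 0.559, -0.002]
wrist_force: [0.5, -0.1, -2.8]
finger_gap: 0.0094
grip_force: 58.6
```

```bash
python3 - <<'E'
from h import *
s=env.get_state();print(s['wrist_force'],s['finger_gap'])
O=np.array([.6233,.2262,.12]);M=Mst(-7.09);n=-M[:,2]
# foot is 101 mm ahead of TCP (grasp 20 below top -> tcp 39 below top)
T=O+n*(.101+.04)-M[:,0]*.0015
print(T,motion(T,M)); A=Rt(); print(A.round(3))
E
```

```text
[ 0.48978214 -0.13153397 -2.75487973] 0.009365855765337272
[0.5552794  0.2331488  0.24332138] (array([ 2.0317, -0.9852,  0.3276]), array([-0.3221,  0.0433, -0.1627]))
[[ 0.376  0.927 -0.003]
 [ 0.927 -0.376 -0.001]
 [-0.002 -0.002 -1.   ]]
```

jog_arm(motion=[0.2,-0.1,0,0,0,0,0,0.4,-0.2,0,0,0,0,0,0.6,-0.3,0,-0.08,0.011,-0.04,0,0.8,-0.4,0,-0.16,0.022,-0.08,0,1,-0.5,0,-0.24,0.033,-0.12,0,1,-0.6,0,-0.322,0.043,-0.163,0,1,-0.7,0,-0.322,0.043,-0.163,0,1,-0.7,0,-0.322,0.043,-0.163,0,1,-0.7,0,-0.322,0.043,-0.163,0])

```text
clock: 14.05
tcp_pos: [0.5326, 0.02, 0.3109]
orientation: [0.188, 0.726, 0.641, 0.166]
wrist_force: [-0.3, 0.7, -0.8]
finger_gap: 0.0093
grip_force: 59.5
```

```bash
python3 - <<'E'
from h import *
s=env.get_state();print(s['tcp_pos'])
O=np.array([.6233,.2262,.12]);M=Mst(-7.09);n=-M[:,2]
T=O+n*(.101+.04)-M[:,0]*.0015
print(T,motion(T,M))
E
```

```text
[0.53263458 0.02002547 0.31085238]
[0.5552794  0.2331488  0.24332138] (array([ 1.0714, -0.1814,  0.2855]), array([ 0.0002,  0.0003, -0.0005]))
```

jog_arm(motion=[0.25,-0.05,0,0,0,0,0,0.5,-0.1,0,0,0,0,0,0.75,-0.18,0.1,0,0,0,0,1,-0.18,0.2,0,0,0,0,1,-0.18,0.285,0,0,0,0,1,-0.18,0.285,0,0,0,0,1,-0.18,0.285,0,0,0,0])

```text
clock: 14.92
tcp_pos: [0.5524, 0.2194, 0.2424]
orientation: [0.187, 0.726, 0.641, 0.165]
wrist_force: [-0.1, -0.5, -1.5]
finger_gap: 0.0095
grip_force: 59.4
```

```bash
python3 - <<'E'
from h import *
s=env.get_state();print(s['tcp_pos'])
c=get_calibration('wrist');im=read_camera('wrist')
O=np.array([.6233,.2262,.12]);M=Mst(-7.09);n=-M[:,2]
T=O+n*(.101+.04)-M[:,0]*.0015
print(motion(T,M)); print(pix('wrist',O,c),pix('wrist',s['tcp_pos']+M[:,2]*.101,c))
S=read_camera('scene');D=read_camera('side')
a=np.array(im[40:340,170:470]); 
w=cv2.resize(im[60:360,220:420],(400,600)); q=cv2.resize(S[100:220,390:510],(300,300));r=cv2.resize(D[90:190,225:325],(300,300))
save('look',np.hstack([w,np.vstack([q,r])]))
E
```

```text
[0.55237639 0.21937145 0.24242512]
(array([0.0708, 0.0068, 0.0011]), array([-0.0002,  0.0001, -0.0007]))
[324.25279473 211.14189527] [322.3432175  244.55577355]
```

View pics/look.png

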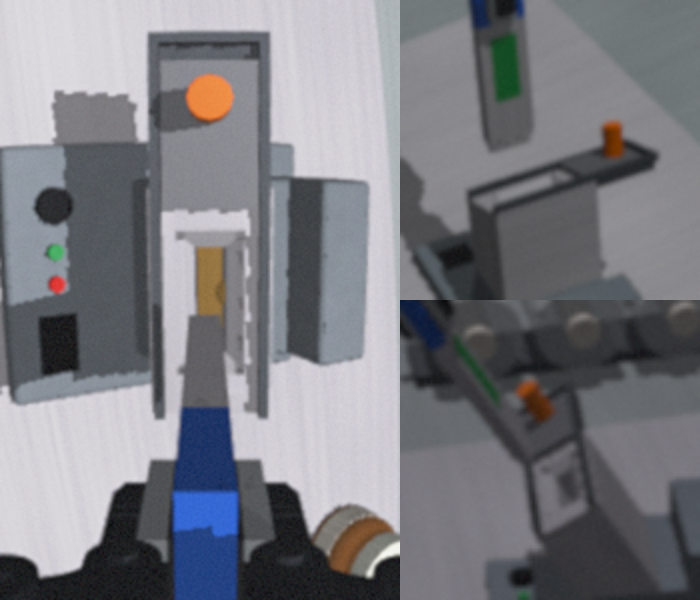

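jog_arm(motion=[0.07,0.008,0.05,0,0,0,0,0.071,0.008,0.1,0,0,0,0,0.071,0.008,0.16,0,0,0,0,0.071,0.008,0.2,0,0,0,0,0.071,0.008,0.23,0,0,0,0,0.071,0.008,0.26,0,0,0,0,0.071,0.008,0.28,0,0,0,0,0.071,0.008,0.28,0,0,0,0])

```text
clock: 16.08
tcp_pos: [0.5813, 0.2303, 0.1937]
orientation: [0.187, 0.726, 0.641, 0.165]
wrist_force: [-0.5, 0.2, -2.3]
finger_gap: 0.0094
grip_force: 59.5
```

```bash
cat > st.py <<'E'
from h import *
s=env.get_state();O=np.array([.6233,.2262,.12]);M=Mst(-7.09);A=Rt()
d=M.T@(s['tcp_pos']-O); print('slot y,x,depth(foot) mm',d[0]*1e3,d[1]*1e3,(d[2]+.101)*1e3,'F tool',(A.T@s['wrist_force']).round(1),'T',(A.T@s['ft_torque']).round(2),'rot',R.from_matrix(M.T@A).as_rotvec(degrees=True).round(2),'gap',s['finger_gap'])
E
python3 st.py
```

```text
slot y,x,depth(foot) mm -1.07235401459009 -1.1824040824125468 16.128058936388136 F tool [ 0.1 -1.6  1.8] T [ 0.57 -0.04 -0.03] rot [ 0.06  0.01 -0.03] gap 0.009368581134719807
```

jog_arm(motion=[0,0.004,0.02,0,0,0,0,0,0.004,0.04,0,0,0,0,0,0.004,0.06,0,0,0,0,0,0.004,0.08,0,0,0,0,0,0.004,0.1,0,0,0,0,0,0.004,0.1,0,0,0,0])

```text
clock: 16.82
tcp_pos: [0.5917, 0.2291, 0.1761]
orientation: [0.187, 0.726, 0.641, 0.165]
wrist_force: [2.3, 0.0, -3.7]
finger_gap: 0.0088
grip_force: 59.0
```

```bash
python3 st.py
```

```text
slot y,x,depth(foot) mm -1.0486670705883594 -0.5476718047810951 36.50801501350416 F tool [0.3 0.2 4.3] T [ 0.24  0.17 -0.02] rot [ 0.07  0.01 -0.04] gap 0.008806553092709791
```

jog_arm(motion=[0,0,0.015,0,0,0,0,0,0,0.03,0,0,0,0,0,0,0.045,0,0,0,0,0,0,0.045,0,0,0,0])

```text
clock: 17.32
tcp_pos: [0.596, 0.2285, 0.1684]
orientation: [0.187, 0.726, 0.641, 0.165]
wrist_force: [0.7, 0.7, -2.0]
finger_gap: 0.0089
grip_force: 59.3
```

```bash
python3 st.py
```

```text
slot y,x,depth(foot) mm -1.077066028549829 -0.521903632647393 45.4263101848719 F tool [ 0.8 -0.4  2.1] T [ 0.29  0.19 -0.07] rot [ 0.07  0.01 -0.03] gap 0.008948565439468752
```

jog_arm(motion=[0,0,0.01,0,0,0,0,0,0,0.02,0,0,0,0,0,0,0.03,0,0,0,0,0,0,0.03,0,0,0,0])

```text
clock: 17.82
tcp_pos: [0.5983, 0.2283, 0.1646]
orientation: [0.187, 0.725, 0.641, 0.166]
wrist_force: [-9.2, -0.5, 10.6]
finger_gap: 0.0091
grip_force: 61.8
```

```bash
python3 st.py
```

```text
slot y,x,depth(foot) mm -0.9475570538050349 -0.2493180858651877 49.817817387497215 F tool [ -1.6  -2.8 -13.7] T [ 1.33 -0.39 -0.03] rot [ 0.02  0.03 -0.05] gap 0.009110504930101924
```

jog_arm(motion=[0,0,0.007,0,0,0,0,0,0,0.012,0,0,0,0,0,0,0.012,0,0,0,0,0,0,0.012,0,0,0,0])

```text
clock: 18.32
tcp_pos: [0.5987, 0.2286, 0.1647]
orientation: [0.188, 0.725, 0.642, 0.166]
wrist_force: [-23.3, -1.3, 26.4]
finger_gap: 0.0096
grip_force: 64.6
```

```bash
python3 st.py
```

```text
slot y,x,depth(foot) mm -0.6961468993423734 0.10843281143068997 49.92796256503497 F tool [ -4.1  -7.2 -34.2] T [ 2.47 -1.14 -0.02] rot [-0.05  0.06 -0.09] gap 0.009587354198691856
```

jog_arm(motion=[0,0,-0.015,0,0,0,0,0,0,-0.015,0,0,0,0,0,0,-0.015,0,0,0,0.35,0,0,-0.015,0,0,0,0.35,0,0,-0.015,0,0,0,0.35,0,0,-0.1,0,0,0,0.35,0,0,-0.25,0,0,0,0.35,0,0,-0.5,0,0,0,0.35,-0.2,0,-0.7,0,0,0,0.35,-0.4,0,-0.7,0,0,0,0.35,-0.4,0,-0.7,0,0,0,0.35])

```text
clock: 19.7
tcp_pos: [0.5221, 0.1553, 0.2861]
orientation: [0.188, 0.726, 0.64, 0.166]
wrist_force: [-0.4, -0.3, -0.2]
finger_gap: 0.0299
grip_force: 0.0
```

```bash
python3 - <<'E'
from h import *
c=get_calibration('wrist');im=read_camera('wrist');S=read_camera('scene');D=read_camera('side')
O=np.array([.6233,.2262,.12]);n=-Mst(-7.09)[:,2]
for h in (.075,.085,.09,.095): print(h,pix('scene',O+n*h),pix('side',O+n*h))
w=cv2.resize(im[0:300,220:420],(400,600)); q=cv2.resize(S[85:265,360:540],(400,300));r=cv2.resize(D[60:200,215:402],(400,300))
save('end',np.hstack([w,np.vstack([q,r])]))
E
```

```text
0.075 [438.52524087 139.26916629] [257.23826352 123.05448896]
0.085 [438.0984005  134.30763318] [254.34300185 119.12744591]
0.09 [437.88355575 131.81030764] [252.88072557 117.14405975]
0.095 [437.66775281 129.30184431] [251.4085535  115.14725126]
```

View pics/end.png

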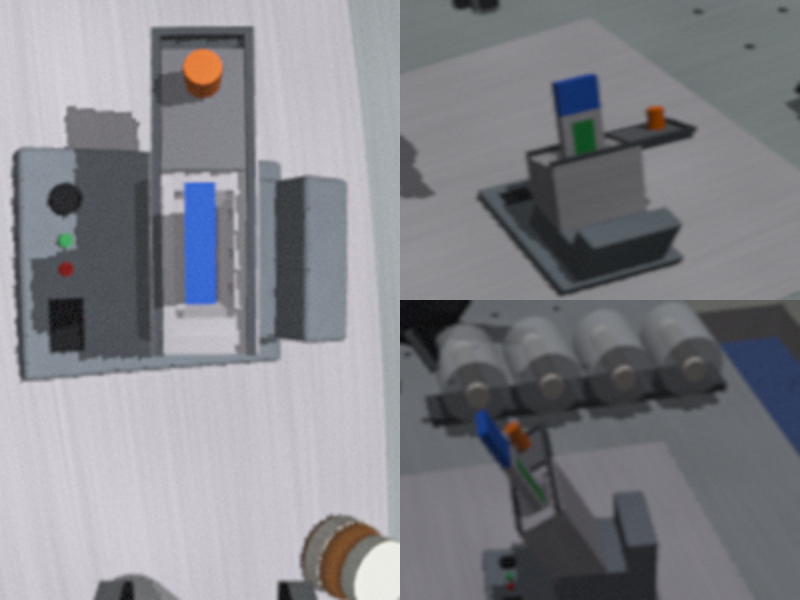

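```bash
python3 -c "
from workcell import env
print(env.hand_in())"
```

```text
the job is handed in; nothing more can be done
None
```

The shutter is open to its end stop (22 N push, no further movement), the blue carrier was pushed 50 mm down the slot onto the hard stop (34 N, no further movement) and let go, and the job was handed in at about 20 s; I never touched the other objects, though I did not look at them again at the end.

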